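Free the lever of the desk-top waste bin, hold the lid open, and let it down softly

ROBOT

A 6-joint arm with a two-finger parallel gripper is mounted at the origin on the work surface; the furniture and walls round the work are solid. World frame = base frame: x ahead of the robot, y to its left, z up, the work surface at z = 0. Lengths are in m, angles in rad, forces in N, time in s.
With the tool pointing down it reaches from about 0.375 to 0.9 m from the base axis. Payload 3.1 kg.
Tool frame: the origin (TCP) lies on the centre line of the jaws, within the pads' length; the fingertips stand manip.finger_overhang ahead of it and the grasp point (between the pads) lies 11 mm behind it (manip.finger_overhang is the distance from the TCP to the fingertips, in m); y points along the fingers, z is the direction in which the jaws open and shut, and the axes are right-handed (so a half turn about y gives the same grasp; the last joint's range is limited). The gripper opens to 85 mm and grips with 20 to 120 N. Pads are 22 mm wide; open, the fingers measure 114 mm over their backs; the gripper's body (76 mm by 85 mm) begins 54 mm behind the grasp point. The pads swing forward as they close: fully open they stand 13 mm farther back than shut.
Start: joints at [-1.389, 0.527, 1.433, -0, 1.181, -0.178], TCP at [0.22, -0.585, 0.239] pointing down, gripper open.
Joint ranges: [-3.08, 3.08], [-0.75, 2.2], [0.22, 2.44], [-1.43, 4.57], [0, 2.65], [-2.85, 2.85]. Speed limits (rad/s): [2.79, 2.79, 3.14, 3.14, 3.14, 3.14].

INTERFACE

Orientations are given as a unit quaternion [x, y, z, w].
In Python, from station import manip gives the robot as it stands.
- The arm moves only by the tool send_rows, never from a script. Its argument "plan" is a list of rows, each an object with "linear": the shift along the tool's x, y, z in units of 30 mm (1.0 is 30 mm), a list of three; "roll": the turn about the tool's y in units of 6 degrees (1.0 is 6 degrees). In form: [{"linear": [tx, ty, tz], "roll": roll}, ...]. A call has exactly 5 rows; each row shifts and turns the commanded pose from where the row before left it, along the tool's axes as they then stand; what a row does not reach is not made up. A row lasts 1/8 s, in which the tool goes at most 62.5 mm and 10.7 degrees, less where a joint would pass 70% of its speed; a pose out of reach is approached as far as the arm can. A call is refused whole if a number of a shift passes 1 or a number of a turn 1, either way. A call with a gripper value outside its range is refused whole. "claw" is the finger opening in mm, from 0 to 85.4, set as the call begins (left out, the last holds). The fingers move at their own pace and stop on an object; "force" is the grip in N (left out, the last holds). Time passes only in rows, so rows that do not move let the fingers close, or fill a call up. It gives the time, the measured TCP pose, the force and the opening at its end, in the units of the state.
- manip.sense(): the state, without advancing time (a new reading comes with each control period).
- manip.snapshot(name): name is "scene" or "top" or "wrist"; returns the picture (480x640x3 uint8, blue, green, red); there is no depth.
- manip.get_calibration(name): a dict with "fovy" (degrees; the focal length in pixels is half the picture's height over the tangent of half this angle, whatever the lens; pixels are square), "cx", "cy" (the principal point, pixels), "k1" (the pictures are not rectified: a ray, as slopes to the right and down, at radius r is drawn at 1 + k1 r^2 times it, then the intrinsics apply), "cam_to_world" (4x4, takes a point from camera to world coordinates); the wrist camera has in their place "tool_from_camera" (4x4, takes a point from camera to tool coordinates, whose origin is the TCP and whose axes are the tool frame's). Camera axes: x right, y down, z forward; pixel columns grow to the right and rows downward; lengths in m; the calibration is good to about 2 mm. A picture is of the moment at which its call begins: read the wrist's pose just before it. get_calibration takes no time and is no camera call.
- manip.sign_off(): hands the job in, once; it reports no verdict.
Trained networks look in the newest picture that a camera, given by its name, has taken for a name from the list of things; names that differ only in an ending like _2 or _b are one class to them, and where a whole thing is asked for, a point or a joint stands for the part that bears it (a point fixed in the world has none). Each returns a list of dicts, best first, with "p" (0 to 1); they miss things now and then, are a little off and sometimes report something else, mostly with a low value. They report only what shows in the picture. A call takes as long as a camera call. They do not tell look-alikes from the thing itself.
- manip.look_for(camera, query): "extent" ([left, top, right, bottom] in pixels, round what is visible of it).
The state is a dict: "t": time; "q": joint angles; "qd": joint speeds; "tau": joint torques, N m; "tcp_pos": TCP position; "tool_rot": TCP orientation; "force": force on the tool from outside, world axes, zero at the start; "ft_torque": the same for the moment, N m; "finger_gap": opening from 0.0 (shut) to 1.0 (fully open).
Only numpy, scipy, OpenCV 4.12 (cv2) and the standard library are available. Lean on these libraries where they do the work, as an engineer would, in place of code of your own. Each camera call takes 0.05 s, during which the arm holds its last target.

TASK

My hands are full of pencil shavings and the stapler has got under the lever of the little desk-top bin, so the lever cannot go down: push that stapler aside along the desk, without picking it up. Then press the lever all the way down so that the lid stands wide open, keep it open for at least three seconds while I drop the shavings in, and ease the lever back up slowly so that the lid closes gently and does not slam. Work the lid with the lever only, and leave the glue stick, sharpener, eraser and memory stick where they are.

Things in the scene. Friction and masses are not known exactly. Their poses are not given: they have to be found in the camera images.
- bin: Small round desk-top waste bin, fixed: steel shell on a black foot, black lid with a steel dome; 140 mm across (foot 146), 152 high to the rim, 169 with the lid shut. Origin at the centre of its underside, on the desk; z up; the front, with the lever, faces its own -x. The lever's paddle is on its centre line (own y = 0), its middle 158 mm ahead of the origin, 88 mm ahead of the shell.
- lever_pad (a point): Centre of the top of the lever's paddle, where it is pressed: black, ribbed, 42 mm deep (bin's x), 62 wide (bin's y), 8 thick, on a 16 mm steel arm from a slot in the bin. Left alone this point is 67 mm above the desk (the paddle's underside 53 mm or more), fully pressed 25 mm; it moves nearly straight down, on an arc about a pivot 115 mm behind it, 42 mm above the desk.
- lever (a joint): Angle of the lever: 0 up (lid shut), grows as the paddle is pressed, 0.365 rad at its stop. Pressing takes about 3 to 7 N at the paddle; the lid's weight and a spring bring it back up by itself when let go, and then the lid slams.
- lid (a joint): Angle of the lid: 0 shut, 1.2 rad with the lever fully down. A rod links it to the lever: lid angle = 3.3 x lever angle, both ways.
- stapler: Grey-brown stapler, loose, 0.11 to 0.22 kg, upright: 130 mm long (its x), 34 wide (y), 48 high. Origin at the centre of its underside, z up. It starts with one end under the paddle and the rest sticking out in front, roughly along the bin's x axis; while any of it is under the paddle the lever cannot go down. To be pushed along the desk only. (A like stapler far back on the desk plays no part.)
- glue_stick: Bystander: glue stick standing upright, blue and white, 24 mm across, 92 mm high, loose; origin at the centre of its underside, z up. Stands 16 to 22 cm to one side of the lever.
- sharpener: Bystander: small silver pencil sharpener, 16 x 26 x 15 mm, loose; origin at the centre of its underside. Lies 16 to 22 cm to the other side of the lever.
- eraser: Bystander: eraser in a blue sleeve, 21 x 52 x 12 mm, loose, lying to the left of the stapler, 16 cm or more off the bin's centre line; origin at the centre of its underside.
- usb_stick: Bystander: black memory stick, 18 x 48 x 8 mm, loose, lying to the right of the stapler, 16 cm or more off the bin's centre line; origin at the centre of its underside.
- lid_front (a point): Middle of the lid's front edge. The lid is 151 mm across and 16 mm thick, and turns about a pin behind the bin (78 mm behind its axis, 152 mm above the desk), 154 mm from this point. The edge swings up and back, never more than 6 mm forward of the shell's front. The lid itself is not to be touched.
There are look-alikes about, which are no part of the job. Several things look just like the stapler: the one meant starts farthest from the robot's base.

How it is judged:
By the outcome, as a careful person would: the job done as asked, in the order asked, and still so for the second after the job is handed in, with the robot touching nothing.
It also fails if it takes over 58 s, if anything falls off the work surface, if the arm or the gripper's body presses on something with over 40 N, if the wrist force passes 120 N, or if a joint passes its speed limit or range.

## Working session

There is one attempt and no reset: what is moved stays moved. The work goes in short steps, Python scripts to look and compute and a tool call to move; the robot and the scene stay as the last step left them, time stands still between calls to the robot, and variables do not carry over. Pictures are saved under pics/ and viewed, and the job is handed in when it is done.

Besides the shell and the picture viewer there is one more tool, called after "Request:" as a command line: name --argument value ..., lists and objects as JSON in quotes. send_rows: Moves the arm, as the interface text tells. Its arguments: {"type":"object","properties":{"plan":{"type":"array"},"claw":{"type":"number"},"force":{"type":"number"}},"required":["plan"]}

```bash
ls; mkdir -p pics
python3 - <<'E'
from station import manip
import cv2
s=manip.sense();print(s)
print(manip.finger_overhang)
for n in("scene","top"):
    im=manip.snapshot(n);cv2.imwrite(f"pics/{n}0.png",im)
    print(n,manip.get_calibration(n))
    for q in("bin","lever_pad","stapler","glue_stick","sharpener","eraser","usb_stick"):
        for d in manip.look_for(n,q)[:4]:print(q,d)
print(manip.get_calibration("wrist"),manip.sense()["t"])
E
```

```text
pics
{'t': 0.0, 'q': array([-1.38949775e+00,  5.28415438e-01,  1.43391605e+00,  6.55979614e-06,
        1.18138647e+00, -1.78517251e-01]), 'qd': array([ 1.50760903e-05, -8.14719408e-04, -2.78642085e-04,  5.48046279e-04,
       -1.05768222e-03, -1.47269196e-04]), 'tau': array([-6.39396676e-04, -4.42356133e+01, -1.78025401e+01, -3.52345714e-04,
        8.33424594e-03,  1.18461384e-05]), 'tcp_pos': array([ 0.21995448, -0.58426875,  0.23836039]), 'tool_rot': array([-0.12652692,  0.69644537, -0.69494256,  0.12652912]), 'force': array([ 0.36779481,  0.18556114, -0.05149629]), 'ft_torque': array([-0.00307748,  0.05197623, -0.01680534]), 'finger_gap': 0.9972243374799248}
0.008
scene {'fovy': 51.03611579670414, 'cx': 315.9133094530883, 'cy': 239.89424498120172, 'k1': -0.07434187862363718, 'cam_to_world': array([[ 0.86325265, -0.31331779,  0.39576107,  0.15261727],
       [-0.50474433, -0.52757789,  0.68329696, -0.7728893 ],
       [-0.0052943 , -0.78961606, -0.61357839,  0.79769311],
       [ 0.        ,  0.        ,  0.        ,  1.        ]])}
bin {'extent': [315.3, 215.7, 437.8, 316.5], 'p
[... 1127 characters left out ...]
tent': [437.2, 246.6, 444.5, 258.1], 'p': 0.51}
eraser {'extent': [229.4, 257.2, 253.7, 272.2], 'p': 0.83}
eraser {'extent': [421.0, 302.8, 445.1, 320.9], 'p': 0.33}
usb_stick {'extent': [424.8, 303.4, 446.0, 320.5], 'p': 0.48}
{'fovy': 60.69763821283982, 'cx': 322.5591382650722, 'cy': 238.19315271961344, 'k1': -0.09326572905089553, 'tool_from_camera': array([[-7.60153378e-04,  9.55845111e-01,  2.93869947e-01,
        -7.46523095e-02],
       [ 4.10117782e-04, -2.93869709e-01,  9.55845399e-01,
        -1.34674749e-01],
       [ 9.99999627e-01,  8.47110399e-04, -1.68623025e-04,
        -2.25394059e-04],
       [ 0.00000000e+00,  0.00000000e+00,  0.00000000e+00,
         1.00000000e+00]])} 0.8
```

View pics/scene0.png

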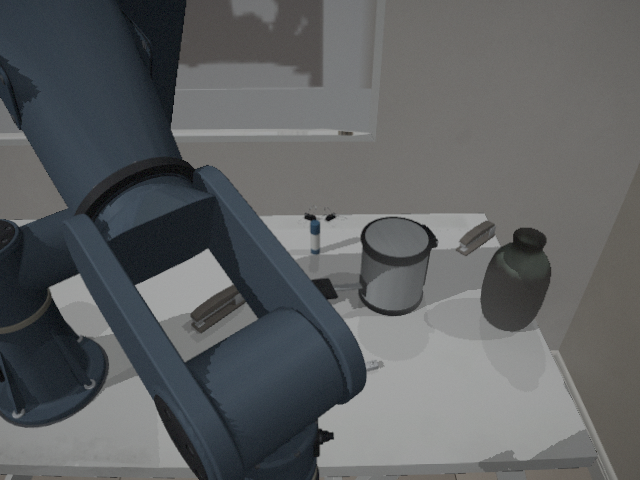

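View pics/top0.png

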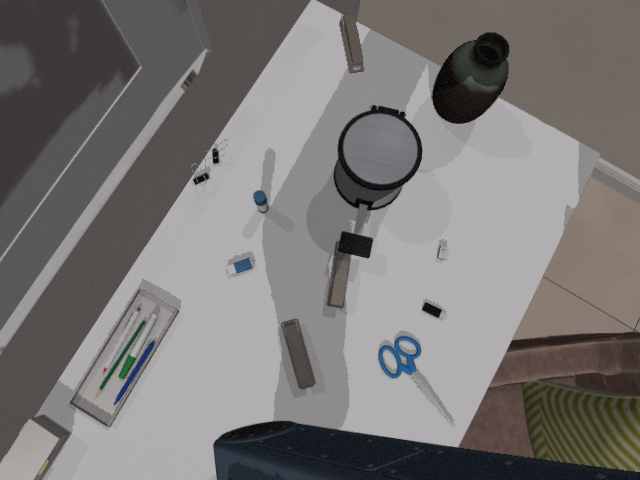

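The top view shows three staplers: under the paddle at about (340,272), a near one at (298,353), and one far back at (350,45). The far-back one is ruled out by the text. The stapler under the paddle is the farther of the other two, and the only one under the lever. I'll confirm with a crop.

```bash
cat > h.py <<'E'
import numpy as np, cv2
from station import manip
def ray(n,u,v,s=None):
    c=manip.get_calibration(n); f=240/np.tan(np.radians(c["fovy"]/2))
    K=np.array([[f,0,c["cx"]],[0,f,c["cy"]],[0,0,1.]])
    p=cv2.undistortPoints(np.array([[[u,v]]],float),K,np.array([c["k1"],0,0,0.]))[0,0]
    if n=="wrist":
        from scipy.spatial.transform import Rotation as R
        T=np.eye(4);T[:3,:3]=R.from_quat(s["tool_rot"]).as_matrix();T[:3,3]=s["tcp_pos"];T=T@c["tool_from_camera"]
    else:T=c["cam_to_world"]
    return T[:3,3],T[:3,:3]@np.array([p[0],p[1],1])
def at(n,u,v,z,s=None):
    o,d=ray(n,u,v,s);return o+d*(z-o[2])/d[2]
def proj(n,P,s=None):
    c=manip.get_calibration(n); f=240/np.tan(np.radians(c["fovy"]/2))
    if n=="wrist":
        from scipy.spatial.transform import Rotation as R
        T=np.eye(4);T[:3,:3]=R.from_quat(s["tool_rot"]).as_matrix();T[:3,3]=s["tcp_pos"];T=T@c["tool_from_camera"]
    else:T=c["cam_to_world"]
    q=T[:3,:3].T@(np.asarray(P,float)-T[:3,3]);x=q[:2]/q[2];x=x*(1+c["k1"]*(x@x));return x*f+[c["cx"],c["cy"]]
E
python3 - <<'E'
import cv2
im=cv2.imread("pics/top0.png")
cv2.imwrite("pics/crop0.png",cv2.resize(im[100:340,220:480],None,fx=3,fy=3,interpolation=cv2.INTER_CUBIC)[:,:,:][:720][: ,:780][120:720])
E
```

```text
(no output)
```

View pics/crop0.png

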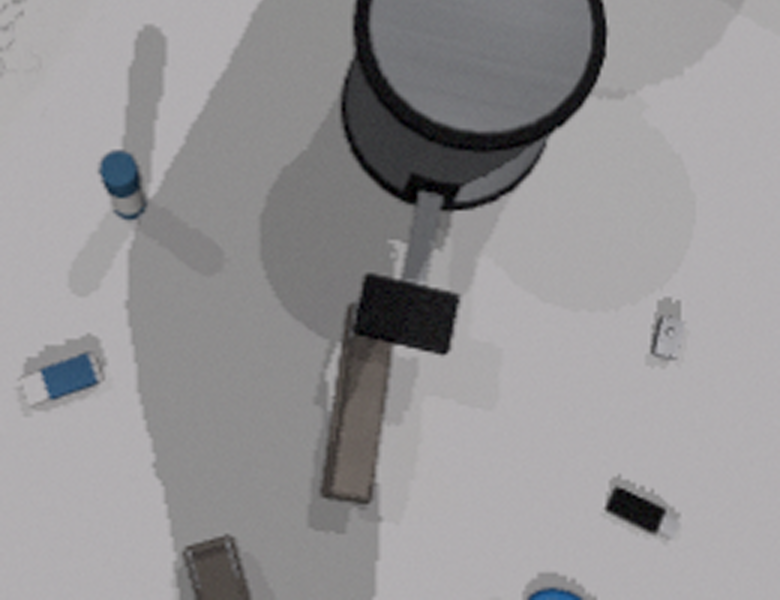

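The crop confirms it: this stapler has one end under the black paddle, with the rest sticking out in front. Next I'll get its position.

Run:
```python
from h import *
f=lambda u,v,z:at("top",220+u/3,140+v/3,z)
print("paddle",[f(u,v,.067).round(4) for u,v in((363,276),(459,293),(447,353),(355,336))])
print("lidrim L/R/front", f(357,20,.16).round(3),f(605,30,.16).round(3))
print("stapler near", f(322,496,.048).round(4),f(370,501,.048).round(4), "left far",f(347,303,.048).round(4), "right@paddle",f(389,345,.048).round(4))
print("glue",f(131,213,0).round(3),"sharp",f(667,338,.015).round(3),"eraser",f(61,379,.012).round(3),"usb",f(636,509,.008).round(3))
print("near stapler", [at("top",u,v,.048).round(3) for u,v in((283,322),(298,318),(313,384),(299,388))])
print("scissor", at("top",390,362,0).round(3),at("top",407,346,0).round(3))
```

```text
paddle [array([ 0.578 , -0.0813,  0.067 ]), array([ 0.5682, -0.1418,  0.067 ]), array([ 0.53 , -0.134,  0.067]), array([ 0.5397, -0.0764,  0.067 ])]
lidrim L/R/front [ 0.712 -0.07   0.16 ] [ 0.709 -0.216  0.16 ]
stapler near [ 0.4413 -0.0577  0.048 ] [ 0.4387 -0.0877  0.048 ] left far [ 0.5641 -0.0726  0.048 ] right@paddle [ 0.5374 -0.0995  0.048 ]
glue [0.632 0.071 0.   ] sharp [ 0.55  -0.288  0.015] eraser [0.516 0.113 0.012] usb [ 0.438 -0.265  0.008]
near stapler [array([0.409, 0.024, 0.048]), array([ 0.417, -0.003,  0.048]), array([ 0.299, -0.033,  0.048]), array([ 0.291, -0.008,  0.048])]
scissor [ 0.337 -0.183  0.   ] [ 0.367 -0.216  0.   ]
```

```bash
cat >> h.py <<'E'
from scipy.spatial.transform import Rotation as R
def goal(p,zang=None):
    s=manip.sense();M=R.from_quat(s["tool_rot"]).as_matrix()
    d=np.asarray(p)-s["tcp_pos"]
    print("t",round(s["t"],2),"tcp",s["tcp_pos"].round(4),"F",s["force"].round(2),"q6",s["q"].round(2),"gap",round(s["finger_gap"],2))
    print("axes ang x,z",np.degrees(np.arctan2(M[1,0],M[0,0])).round(1),np.degrees(np.arctan2(M[1,2],M[0,2])).round(1),"tilt",M[:,1].round(3))
    print("units before roll",(M.T@d/.03).round(2))
    if zang is not None:
        for a in(zang,zang+180):
            w=np.radians(a);z=np.array([np.cos(w),np.sin(w),0]);y=np.array([0,0,-1.]);x=np.cross(y,z)
            N=np.c_[x,y,z];print(a,"roll units",(R.from_matrix(M.T@N).as_rotvec()@[0,1,0]*180/np.pi/6).round(2),"units after roll",(N.T@d/.03).round(2))
E
python3 - <<'E'
from h import *
goal([0.478,-0.145,0.238],-7)
E
```

```text
t 0.8 tcp [ 0.2201 -0.5849  0.2393] F [-0.53 -0.17 -0.61] q6 [-1.39  0.53  1.43 -0.    1.18 -0.18] gap 1.0
axes ang x,z -159.4 -69.4 tilt [-0. -0. -1.]
units before roll [-13.21   0.04 -10.7 ]
-7 roll units -10.4 units after roll [-15.6    0.04   6.75]
173 roll units 19.6 units after roll [15.6   0.04 -6.75]
```

Request:
send_rows --plan '[{"linear":[-0.9,0,-0.7],"roll":0},{"linear":[-1,0,-0.8],"roll":0},{"linear":[-1,0,-0.8],"roll":0},{"linear":[-1,0,-0.8],"roll":0},{"linear":[-1,0,-0.8],"roll":0}]' --claw 45

```text
t: 1.42
tcp_pos: [0.317, -0.4227, 0.2395]
tool_rot: [0.126, -0.696, 0.696, -0.127]
force: [0.4, -1.4, -0.2]
finger_gap: 0.528
```

Request:
send_rows --plan '[{"linear":[-1,0,-0.8],"roll":0},{"linear":[-1,0,-0.8],"roll":0},{"linear":[-1,0,-0.8],"roll":0},{"linear":[-1,0,-0.8],"roll":0},{"linear":[-1,0,-0.8],"roll":0}]'

```text
t: 2.05
tcp_pos: [0.4153, -0.2576, 0.2396]
tool_rot: [0.126, -0.695, 0.696, -0.127]
force: [-0.4, 0.2, -0.1]
finger_gap: 0.523
```

Request:
send_rows --plan '[{"linear":[-1,0,-0.8],"roll":0},{"linear":[-0.8,0,-0.8],"roll":0},{"linear":[0,0,0],"roll":-1},{"linear":[0,0.3,0],"roll":-1},{"linear":[0,0.3,0],"roll":-1}]'

```text
t: 2.68
tcp_pos: [0.4486, -0.1945, 0.2214]
tool_rot: [0.235, -0.667, 0.667, -0.235]
force: [-0.7, 0.4, -0.0]
finger_gap: 0.526
```

Request:
send_rows --plan '[{"linear":[0,0.4,0],"roll":-1},{"linear":[0,0.4,0],"roll":-1},{"linear":[0,0.4,0],"roll":-1},{"linear":[0,0.4,0],"roll":-1},{"linear":[0,0.4,0],"roll":-1}]'

```text
t: 3.3
tcp_pos: [0.4485, -0.1948, 0.1611]
tool_rot: [0.399, -0.583, 0.584, -0.4]
force: [-0.1, 0.5, 0.4]
finger_gap: 0.524
```

Request:
send_rows --plan '[{"linear":[0,0.4,0],"roll":-1},{"linear":[0,0.4,0],"roll":-1},{"linear":[0,0.2,0],"roll":-0.4},{"linear":[0,0,0],"roll":0},{"linear":[0,0,0],"roll":0}]'

```text
t: 3.92
tcp_pos: [0.4485, -0.1948, 0.1316]
tool_rot: [0.468, -0.529, 0.53, -0.469]
force: [0.4, -0.1, -0.6]
finger_gap: 0.528
```

Run:
```python
from h import *
s=manip.sense()
im=manip.snapshot("wrist")
cv2.imwrite("pics/w1.png",im)
goal([0.478,-0.145,0.12],-7)
```

```text
t 3.98 tcp [ 0.4486 -0.1948  0.1317] F [ 0.16 -0.24  0.23] q6 [-0.64  0.52  1.87  0.    0.75 -0.52] gap 0.53
axes ang x,z -97.0 -7.0 tilt [ 0.001 -0.001 -1.   ]
units before roll [-1.77  0.39  0.77]
-7 roll units -0.0 units after roll [-1.77  0.39  0.77]
173 roll units 30.0 units after roll [ 1.77  0.39 -0.77]
```

View pics/w1.png

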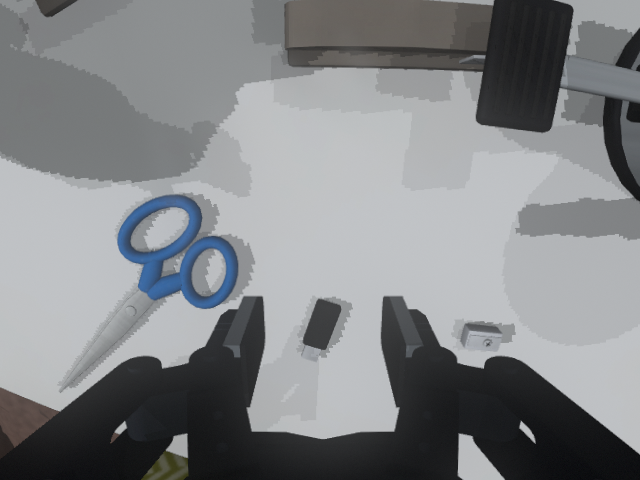

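The wrist view shows the stapler across the top (x 285–490), the paddle at (480–572, 0–131), and the memory stick, sharpener and scissors below, all away from the path.

Run:
```python
from h import *
s=manip.sense()
for u,v,z in((478,124,.067),(550,131,.067),(573,8,.067),(287,47,.048),(480,54,.048),(289,66,0.),(320,325,.004),(481,340,.015)):
    print(u,v,at("wrist",u,v,z,s).round(4))
```

```text
478 124 [ 0.5306 -0.1334  0.067 ]
550 131 [ 0.5668 -0.1402  0.067 ]
573 8 [ 0.5787 -0.0844  0.067 ]
287 47 [ 0.4437 -0.0861  0.048 ]
480 54 [ 0.54   -0.0999  0.048 ]
289 66 [ 0.4404 -0.0897  0.    ]
320 325 [ 0.4378 -0.2649  0.004 ]
481 340 [ 0.5505 -0.2857  0.015 ]
```

Request:
send_rows --plan '[{"linear":[-0.9,0,0.3],"roll":0},{"linear":[-0.85,0,0.34],"roll":0},{"linear":[0,0.5,0],"roll":0},{"linear":[0,0.8,0],"roll":0},{"linear":[0,0.8,0],"roll":0}]'

```text
t: 4.6
tcp_pos: [0.4744, -0.145, 0.0683]
tool_rot: [0.468, -0.529, 0.53, -0.469]
force: [0.6, 0.3, 0.3]
finger_gap: 0.529
```

Request:
send_rows --plan '[{"linear":[0,0.6,0],"roll":0},{"linear":[0,0.5,0],"roll":0},{"linear":[0,0.4,0],"roll":0},{"linear":[0,0,0],"roll":0},{"linear":[0,0,0],"roll":0}]'

```text
t: 5.22
tcp_pos: [0.4739, -0.145, 0.0236]
tool_rot: [0.469, -0.529, 0.53, -0.469]
force: [-1.1, 0.9, 0.1]
finger_gap: 0.528
```

Run:
```python
from h import *
im=manip.snapshot("wrist")
cv2.imwrite("pics/w2.png",im)
goal([0.478,-0.025,0.022],-7)
```

```text
t 5.28 tcp [ 0.4741 -0.145   0.0238] F [-0.23 -0.43  0.94] q6 [-0.52  0.73  1.9  -0.    0.5  -0.4 ] gap 0.52
axes ang x,z -97.0 -7.0 tilt [ 0.001 -0.001 -1.   ]
units before roll [-3.99  0.06 -0.36]
-7 roll units 0.0 units after roll [-3.99  0.06 -0.36]
173 roll units -30.0 units after roll [3.99 0.06 0.36]
```

View pics/w2.png

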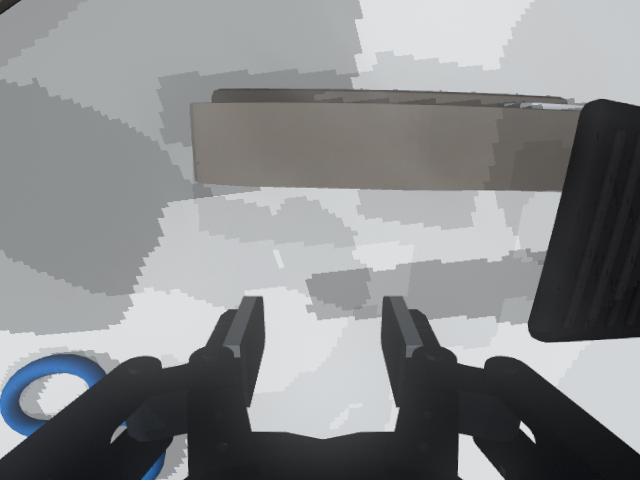

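Fingers are down with the stapler parallel to them, clear of the paddle. Now I push along tool -x, towards world +y.

Request:
send_rows --plan '[{"linear":[-0.3,0,0],"roll":0},{"linear":[-0.3,0,0],"roll":0},{"linear":[-0.3,0,0],"roll":0},{"linear":[-0.2,0,0],"roll":0},{"linear":[-0.2,0,0],"roll":0}]'

```text
t: 5.9
tcp_pos: [0.4786, -0.1055, 0.0233]
tool_rot: [0.469, -0.529, 0.529, -0.469]
force: [0.6, 0.3, -0.1]
finger_gap: 0.528
```

Request:
send_rows --plan '[{"linear":[-0.2,0,0],"roll":0},{"linear":[-0.2,0,0],"roll":0},{"linear":[-0.2,0,0],"roll":0},{"linear":[-0.2,0,0],"roll":0},{"linear":[-0.2,0,0],"roll":0}]'

```text
t: 6.52
tcp_pos: [0.4825, -0.0763, 0.0235]
tool_rot: [0.468, -0.529, 0.53, -0.469]
force: [-0.1, -3.5, 2.5]
finger_gap: 0.526
```

Run:
```python
from h import *
cv2.imwrite("pics/w3.png",manip.snapshot("wrist"))
goal([0.478,-0.025,0.022],-7)
```

```text
t 6.58 tcp [ 0.4824 -0.0756  0.0235] F [ 1.19 -2.33  2.33] q6 [-0.38  0.73  1.92  0.    0.49 -0.26] gap 0.53
axes ang x,z -97.0 -7.0 tilt [ 0.001 -0.    -1.   ]
units before roll [-1.66  0.05 -0.35]
-7 roll units 0.0 units after roll [-1.66  0.05 -0.35]
173 roll units -30.0 units after roll [1.66 0.05 0.35]
```

View pics/w3.png

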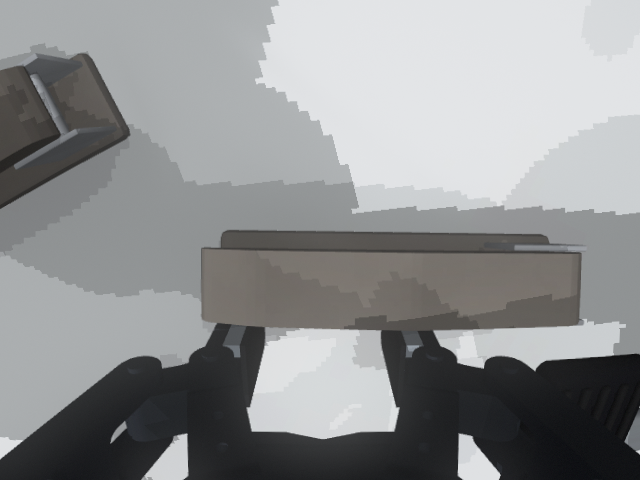

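The stapler moves straight, still parallel to the fingers. I'll continue with a slight drift away from the bin.

Request:
send_rows --plan '[{"linear":[-0.2,0,-0.04],"roll":0},{"linear":[-0.2,0,-0.04],"roll":0},{"linear":[-0.2,0,-0.04],"roll":0},{"linear":[-0.2,0,-0.04],"roll":0},{"linear":[-0.2,0,-0.04],"roll":0}]'

```text
t: 7.2
tcp_pos: [0.4799, -0.0456, 0.0234]
tool_rot: [0.469, -0.529, 0.53, -0.469]
force: [0.1, -4.8, 3.9]
finger_gap: 0.525
```

Request:
send_rows --plan '[{"linear":[-0.2,0,-0.04],"roll":0},{"linear":[-0.2,0,-0.03],"roll":0},{"linear":[-0.2,0,0],"roll":0},{"linear":[-0.1,0,0],"roll":0},{"linear":[0.3,0,0],"roll":0}]'

```text
t: 7.82
tcp_pos: [0.4776, -0.0323, 0.0229]
tool_rot: [-0.47, 0.53, -0.528, 0.468]
force: [-0.4, -0.7, -1.0]
finger_gap: 0.528
```

Request:
send_rows --plan '[{"linear":[0.3,0,-0.3],"roll":0},{"linear":[0,-0.6,0],"roll":0},{"linear":[0,-1,0],"roll":0},{"linear":[0,-1,0],"roll":0},{"linear":[0,-0.6,0],"roll":0}]' --claw 0

```text
t: 8.45
tcp_pos: [0.4677, -0.0415, 0.12]
tool_rot: [-0.469, 0.53, -0.529, 0.468]
force: [-0.4, -0.4, -0.5]
finger_gap: -0.001
```

Run:
```python
from h import *
cv2.imwrite("pics/w4.png",manip.snapshot("wrist"))
cv2.imwrite("pics/t4.png",manip.snapshot("top"))
goal([0.554,-0.109,0.12],-10)
print(manip.look_for("top","stapler"))
```

```text
t 8.55 tcp [ 0.4687 -0.0418  0.1204] F [ 0.33 -0.63  0.33] q6 [-0.33  0.52  1.92  0.    0.69 -0.2 ] gap 0.0
axes ang x,z -97.0 -7.0 tilt [ 0.001 -0.    -1.   ]
units before roll [1.88 0.02 3.1 ]
-10 roll units 0.5 units after roll [1.71 0.01 3.19]
170 roll units -29.5 units after roll [-1.71  0.01 -3.19]
[]
```

View pics/w4.png

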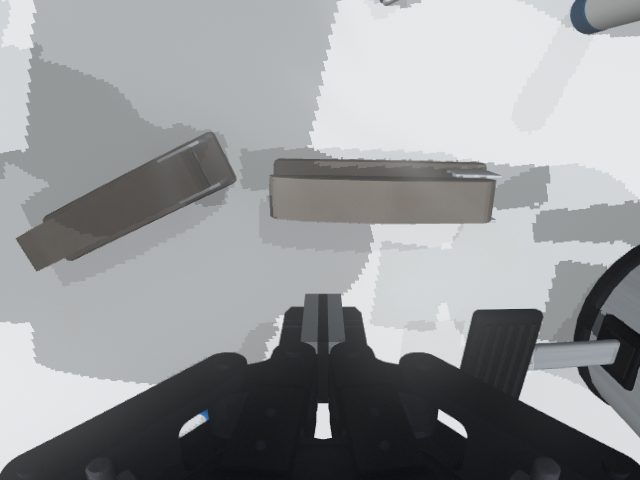

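View pics/t4.png

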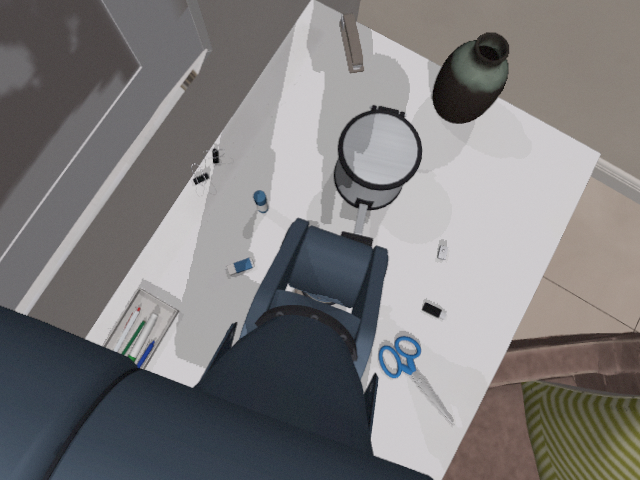

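Request:
send_rows --plan '[{"linear":[0.3,0,0.6],"roll":0.5},{"linear":[0.4,0,0.8],"roll":0},{"linear":[0.5,0,0.9],"roll":0},{"linear":[0.5,0,0.9],"roll":0},{"linear":[0,0,0],"roll":0}]'

```text
t: 9.22
tcp_pos: [0.5561, -0.1089, 0.1177]
tool_rot: [-0.454, 0.542, -0.542, 0.454]
force: [-0.3, -0.9, 0.0]
finger_gap: 0.001
```

Run:
```python
from h import *
s=manip.sense()
cv2.imwrite("pics/w5.png",manip.snapshot("wrist"))
goal([0.5545,-0.1088,0.12],-10)
```

```text
t 9.28 tcp [ 0.5542 -0.1075  0.1176] F [0.08 0.47 0.12] q6 [-0.39  0.62  1.69  0.    0.84 -0.21] gap 0.0
axes ang x,z -100.0 -10.0 tilt [-0.003  0.002 -1.   ]
units before roll [ 0.04 -0.08  0.02]
-10 roll units -0.01 units after roll [ 0.04 -0.08  0.02]
170 roll units 29.99 units after roll [-0.04 -0.08 -0.02]
```

View pics/w5.png

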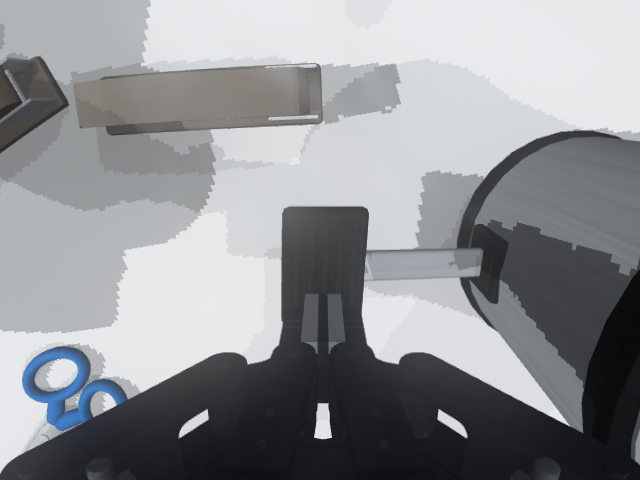

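The tool is centred over the paddle and the stapler is well clear of it. Now I press.

Request:
send_rows --plan '[{"linear":[0,0.4,0],"roll":0},{"linear":[0,0.4,0],"roll":0},{"linear":[0,0.2,0],"roll":0},{"linear":[0,0.15,0],"roll":0},{"linear":[0,0.1,0],"roll":0}]'

```text
t: 9.9
tcp_pos: [0.5554, -0.1074, 0.0816]
tool_rot: [-0.455, 0.542, -0.542, 0.455]
force: [-0.2, -1.3, 0.2]
finger_gap: -0.0
```

Request:
send_rows --plan '[{"linear":[0,0.1,0],"roll":0},{"linear":[0,0.1,0],"roll":0},{"linear":[0,0.1,0],"roll":0},{"linear":[0,0.1,0],"roll":0},{"linear":[0,0.1,0],"roll":0}]'

```text
t: 10.52
tcp_pos: [0.5546, -0.1073, 0.0667]
tool_rot: [-0.455, 0.542, -0.541, 0.454]
force: [-2.0, 0.4, 4.3]
finger_gap: -0.002
```

Request:
send_rows --plan '[{"linear":[0,0.1,0],"roll":0},{"linear":[0,0.1,0],"roll":0},{"linear":[0,0.1,0],"roll":0},{"linear":[0,0.1,0],"roll":0},{"linear":[0,0.1,0],"roll":0}]'

```text
t: 11.15
tcp_pos: [0.5552, -0.1074, 0.0515]
tool_rot: [-0.455, 0.542, -0.541, 0.454]
force: [-4.3, 0.5, 4.6]
finger_gap: 0.0
```

Run:
```python
from h import *
cv2.imwrite("pics/w6.png",manip.snapshot("scene"))
goal([0.554,-0.109,0.033],-10)
```

```text
t 11.2 tcp [ 0.5552 -0.1074  0.0511] F [-1.82  1.19  1.65] q6 [-0.39  0.73  1.72  0.    0.7  -0.21] gap 0.0
axes ang x,z -100.0 -10.0 tilt [-0.001  0.    -1.   ]
units before roll [ 0.06  0.6  -0.03]
-10 roll units 0.0 units after roll [ 0.06  0.6  -0.03]
170 roll units -30.0 units after roll [-0.06  0.6   0.03]
```

View pics/w6.png

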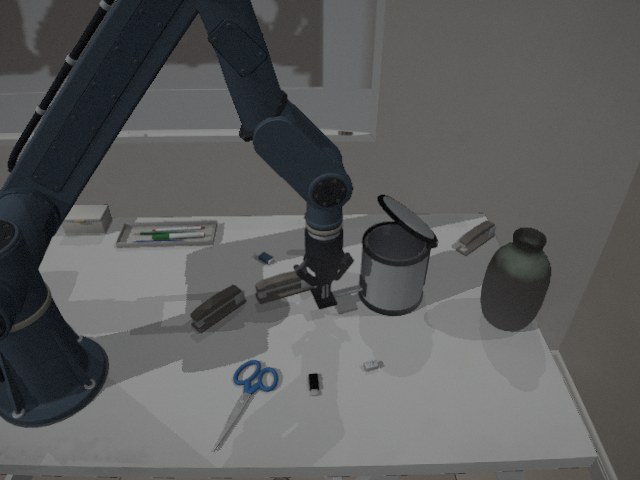

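The lid is opening with the lever. I keep pressing to the stop.

Request:
send_rows --plan '[{"linear":[0,0.1,0],"roll":0},{"linear":[0,0.1,0],"roll":0},{"linear":[0,0.1,0],"roll":0},{"linear":[0,0.1,0],"roll":0},{"linear":[0,0.1,0],"roll":0}]'

```text
t: 11.82
tcp_pos: [0.5561, -0.1076, 0.0367]
tool_rot: [0.454, -0.541, 0.542, -0.455]
force: [-1.2, 1.9, 3.1]
finger_gap: 0.003
```

Request:
send_rows --plan '[{"linear":[0,0.05,0],"roll":0},{"linear":[0,0.05,0],"roll":0},{"linear":[0,0.03,0],"roll":0},{"linear":[0,0,0],"roll":0},{"linear":[0,0,0],"roll":0}]'

```text
t: 12.45
tcp_pos: [0.5564, -0.1078, 0.0332]
tool_rot: [0.454, -0.541, 0.542, -0.455]
force: [0.7, 2.3, 4.3]
finger_gap: -0.004
```

Request:
send_rows --plan '[{"linear":[0,0.04,0],"roll":0},{"linear":[0,0.03,0],"roll":0},{"linear":[0,0,0],"roll":0},{"linear":[0,0,0],"roll":0},{"linear":[0,0,0],"roll":0}]'

```text
t: 13.08
tcp_pos: [0.5566, -0.1078, 0.0323]
tool_rot: [0.454, -0.541, 0.543, -0.455]
force: [0.9, 2.1, 11.6]
finger_gap: 0.001
```

Force has risen to 11.6 N, so the lever is at its stop. Now I hold.

Request:
send_rows --plan '[{"linear":[0,0.02,0],"roll":0},{"linear":[0,0,0],"roll":0},{"linear":[0,0,0],"roll":0},{"linear":[0,0,0],"roll":0},{"linear":[0,0,0],"roll":0}]'

```text
t: 13.7
tcp_pos: [0.5567, -0.1078, 0.032]
tool_rot: [0.454, -0.541, 0.543, -0.455]
force: [0.0, 1.7, 14.7]
finger_gap: 0.0
```

Run:
```python
from h import *
cv2.imwrite("pics/w7.png",manip.snapshot("scene")[150:350,230:500])
goal([0.554,-0.109,0.033],-10)
im=cv2.imread("pics/w7.png");cv2.imwrite("pics/w7.png",cv2.resize(im,None,fx=2.5,fy=2.5))
```

```text
t 13.75 tcp [ 0.5566 -0.1078  0.032 ] F [-0.28  2.31 14.32] q6 [-0.39  0.76  1.72  0.    0.66 -0.21] gap 0.0
axes ang x,z -100.0 -10.0 tilt [ 0.003 -0.001 -1.   ]
units before roll [ 0.05 -0.03 -0.08]
-10 roll units 0.0 units after roll [ 0.05 -0.03 -0.08]
170 roll units -30.0 units after roll [-0.05 -0.03  0.08]
```

View pics/w7.png

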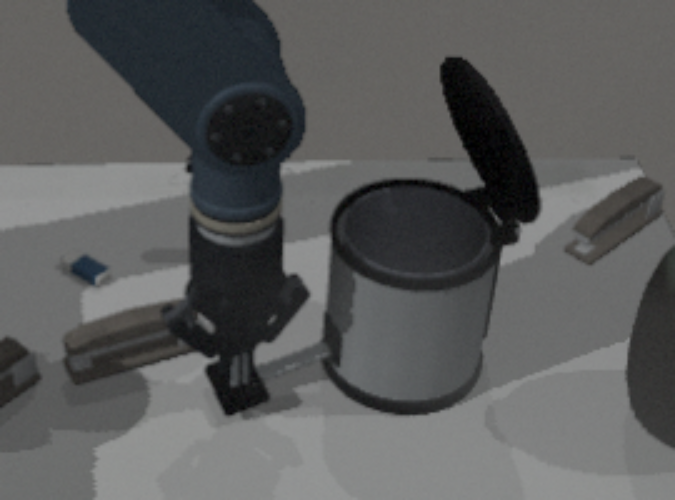

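The lid stands wide open, tilted back at about (490,140) in the crop. I hold for over 4 s.

Request:
send_rows --plan '[{"linear":[0,0,0],"roll":0},{"linear":[0,0,0],"roll":0},{"linear":[0,0,0],"roll":0},{"linear":[0,0,0],"roll":0},{"linear":[0,0,0],"roll":0}]'

```text
t: 14.38
tcp_pos: [0.5566, -0.1078, 0.032]
tool_rot: [0.454, -0.541, 0.543, -0.455]
force: [-0.8, 3.4, 13.9]
finger_gap: 0.002
```

Request:
send_rows --plan '[{"linear":[0,0,0],"roll":0},{"linear":[0,0,0],"roll":0},{"linear":[0,0,0],"roll":0},{"linear":[0,0,0],"roll":0},{"linear":[0,0,0],"roll":0}]'

```text
t: 15.0
tcp_pos: [0.5566, -0.1078, 0.032]
tool_rot: [0.454, -0.541, 0.543, -0.455]
force: [-1.0, 2.2, 13.3]
finger_gap: -0.002
```

Request:
send_rows --plan '[{"linear":[0,0,0],"roll":0},{"linear":[0,0,0],"roll":0},{"linear":[0,0,0],"roll":0},{"linear":[0,0,0],"roll":0},{"linear":[0,0,0],"roll":0}]'

```text
t: 15.62
tcp_pos: [0.5566, -0.1078, 0.032]
tool_rot: [0.454, -0.541, 0.543, -0.455]
force: [-0.5, 2.4, 14.1]
finger_gap: 0.002
```

Request:
send_rows --plan '[{"linear":[0,0,0],"roll":0},{"linear":[0,0,0],"roll":0},{"linear":[0,0,0],"roll":0},{"linear":[0,0,0],"roll":0},{"linear":[0,0,0],"roll":0}]'

```text
t: 16.25
tcp_pos: [0.5567, -0.1078, 0.032]
tool_rot: [0.454, -0.541, 0.543, -0.455]
force: [-0.1, 2.5, 14.6]
finger_gap: 0.001
```

Request:
send_rows --plan '[{"linear":[0,0,0],"roll":0},{"linear":[0,0,0],"roll":0},{"linear":[0,0,0],"roll":0},{"linear":[0,0,0],"roll":0},{"linear":[0,0,0],"roll":0}]'

```text
t: 16.88
tcp_pos: [0.5566, -0.1078, 0.032]
tool_rot: [0.454, -0.541, 0.543, -0.455]
force: [0.5, 3.0, 14.2]
finger_gap: 0.002
```

Request:
send_rows --plan '[{"linear":[0,0,0],"roll":0},{"linear":[0,0,0],"roll":0},{"linear":[0,0,0],"roll":0},{"linear":[0,0,0],"roll":0},{"linear":[0,0,0],"roll":0}]'

```text
t: 17.5
tcp_pos: [0.5566, -0.1078, 0.032]
tool_rot: [0.454, -0.541, 0.543, -0.455]
force: [-0.3, 2.7, 14.1]
finger_gap: -0.0
```

Run:
```python
from h import *
goal([0.555,-0.109,0.075],-10)
```

```text
t 17.5 tcp [ 0.5566 -0.1078  0.032 ] F [-0.34  2.72 14.09] q6 [-0.39  0.76  1.72  0.    0.66 -0.21] gap -0.0
axes ang x,z -100.0 -10.0 tilt [ 0.003 -0.001 -1.   ]
units before roll [ 0.05 -1.43 -0.04]
-10 roll units 0.0 units after roll [ 0.05 -1.43 -0.05]
170 roll units -30.0 units after roll [-0.05 -1.43  0.05]
```

Request:
send_rows --plan '[{"linear":[0,-0.04,0],"roll":0},{"linear":[0,-0.04,0],"roll":0},{"linear":[0,-0.04,0],"roll":0},{"linear":[0,-0.04,0],"roll":0},{"linear":[0,-0.04,0],"roll":0}]'

```text
t: 18.12
tcp_pos: [0.5552, -0.1078, 0.036]
tool_rot: [-0.455, 0.542, -0.542, 0.454]
force: [1.6, -1.1, 1.1]
finger_gap: -0.0
```

Request:
send_rows --plan '[{"linear":[0,-0.04,0],"roll":0},{"linear":[0,-0.04,0],"roll":0},{"linear":[0,-0.04,0],"roll":0},{"linear":[0,-0.04,0],"roll":0},{"linear":[0,-0.04,0],"roll":0}]'

```text
t: 18.75
tcp_pos: [0.5549, -0.1074, 0.0422]
tool_rot: [-0.455, 0.542, -0.541, 0.454]
force: [-0.7, -1.5, 1.3]
finger_gap: -0.003
```

Request:
send_rows --plan '[{"linear":[0,-0.04,0],"roll":0},{"linear":[0,-0.04,0],"roll":0},{"linear":[0,-0.04,0],"roll":0},{"linear":[0,-0.04,0],"roll":0},{"linear":[0,-0.04,0],"roll":0}]'

```text
t: 19.38
tcp_pos: [0.5551, -0.1072, 0.0482]
tool_rot: [-0.455, 0.542, -0.541, 0.454]
force: [-2.2, 0.4, 1.8]
finger_gap: -0.003
```

Request:
send_rows --plan '[{"linear":[0,-0.04,0],"roll":0},{"linear":[0,-0.04,0],"roll":0},{"linear":[0,-0.04,0],"roll":0},{"linear":[0,-0.04,0],"roll":0},{"linear":[0,-0.04,0],"roll":0}]'

```text
t: 20.0
tcp_pos: [0.5556, -0.1075, 0.0543]
tool_rot: [0.454, -0.542, 0.542, -0.455]
force: [-1.8, 1.6, 3.1]
finger_gap: 0.0
```

Request:
send_rows --plan '[{"linear":[0,-0.04,0],"roll":0},{"linear":[0,-0.04,0],"roll":0},{"linear":[0,-0.04,0],"roll":0},{"linear":[0,-0.04,0],"roll":0},{"linear":[0,-0.04,0],"roll":0}]'

```text
t: 20.62
tcp_pos: [0.5559, -0.1076, 0.0604]
tool_rot: [0.454, -0.541, 0.542, -0.455]
force: [-0.9, 2.6, 3.3]
finger_gap: -0.001
```

Request:
send_rows --plan '[{"linear":[0,-0.04,0],"roll":0},{"linear":[0,-0.04,0],"roll":0},{"linear":[0,-0.04,0],"roll":0},{"linear":[0,-0.04,0],"roll":0},{"linear":[0,-0.04,0],"roll":0}]'

```text
t: 21.25
tcp_pos: [0.5563, -0.1079, 0.0665]
tool_rot: [0.454, -0.541, 0.542, -0.455]
force: [1.9, 1.1, 2.5]
finger_gap: 0.0
```

Request:
send_rows --plan '[{"linear":[0,-0.03,0],"roll":0},{"linear":[0,-0.03,0],"roll":0},{"linear":[0,-0.02,0],"roll":0},{"linear":[0,-0.02,0],"roll":0},{"linear":[0,-0.02,0],"roll":0}]'

```text
t: 21.88
tcp_pos: [0.5555, -0.1078, 0.0699]
tool_rot: [0.455, -0.541, 0.542, -0.455]
force: [3.1, -1.1, 2.3]
finger_gap: -0.002
```

Request:
send_rows --plan '[{"linear":[0,-0.02,0],"roll":0},{"linear":[0,-0.02,0],"roll":0},{"linear":[0,-0.02,0],"roll":0},{"linear":[0,-0.02,0],"roll":0},{"linear":[0,-0.02,0],"roll":0}]'

```text
t: 22.5
tcp_pos: [0.5554, -0.1075, 0.0728]
tool_rot: [-0.455, 0.542, -0.542, 0.455]
force: [2.9, -1.5, 2.5]
finger_gap: -0.001
```

Request:
send_rows --plan '[{"linear":[0,-0.02,0],"roll":0},{"linear":[0,-0.02,0],"roll":0},{"linear":[0,-0.02,0],"roll":0},{"linear":[0,-0.02,0],"roll":0},{"linear":[0,-0.02,0],"roll":0}]'

```text
t: 23.12
tcp_pos: [0.5547, -0.1072, 0.0756]
tool_rot: [-0.455, 0.542, -0.541, 0.454]
force: [0.4, -0.9, 0.9]
finger_gap: 0.001
```

Contact was kept up to about z = 0.075, as expected. I rise a little more slowly, then retreat.

Request:
send_rows --plan '[{"linear":[0,-0.02,0],"roll":0},{"linear":[0,-0.02,0],"roll":0},{"linear":[0,-0.04,0],"roll":0},{"linear":[0,-0.05,0],"roll":0},{"linear":[0,-0.06,0],"roll":0}]'

```text
t: 23.75
tcp_pos: [0.5553, -0.1075, 0.0816]
tool_rot: [-0.455, 0.542, -0.542, 0.455]
force: [0.1, 0.3, -0.6]
finger_gap: 0.001
```

Request:
send_rows --plan '[{"linear":[0,-0.3,0],"roll":0},{"linear":[0,-0.6,0],"roll":0},{"linear":[0,-0.8,0],"roll":0},{"linear":[0,-0.8,0],"roll":0},{"linear":[0,-0.8,0],"roll":0}]'

```text
t: 24.38
tcp_pos: [0.5554, -0.1075, 0.1819]
tool_rot: [0.454, -0.541, 0.542, -0.455]
force: [0.6, 0.6, -1.1]
finger_gap: -0.003
```

Request:
send_rows --plan '[{"linear":[0.3,-0.5,-0.6],"roll":0},{"linear":[0.6,-0.2,-0.8],"roll":0},{"linear":[0.6,0,-0.8],"roll":0},{"linear":[0.5,0,-0.6],"roll":0},{"linear":[0,0,0],"roll":0}]'

```text
t: 25.0
tcp_pos: [0.4612, -0.1524, 0.2021]
tool_rot: [-0.454, 0.542, -0.542, 0.454]
force: [-0.0, 0.6, 0.7]
finger_gap: -0.003
```

Run:
```python
from h import *
cv2.imwrite("pics/s8.png",manip.snapshot("scene"));cv2.imwrite("pics/t8.png",manip.snapshot("top"))
goal([0.555,-0.109,0.2],-10)
```

```text
t 25.1 tcp [ 0.4629 -0.1522  0.2021] F [-0.01 -0.06 -0.44] q6 [-0.55  0.4   1.81  0.    0.93 -0.37] gap 0.0
axes ang x,z -100.0 -10.0 tilt [ 0.001 -0.    -1.   ]
units before roll [-1.95  0.07  2.77]
-10 roll units -0.0 units after roll [-1.95  0.07  2.77]
170 roll units 30.0 units after roll [ 1.95  0.07 -2.77]
```

View pics/s8.png

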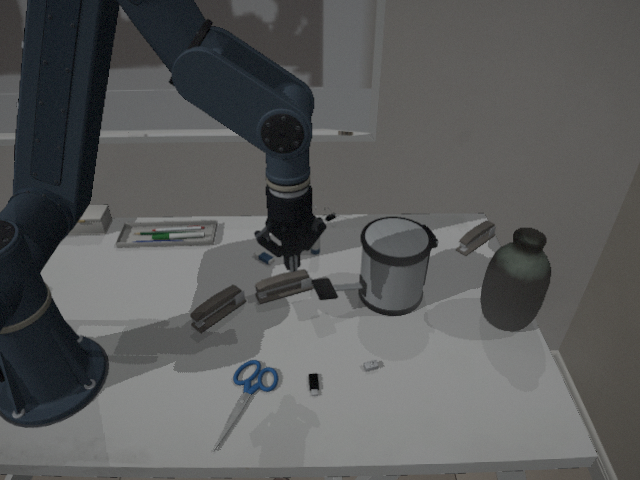

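View pics/t8.png

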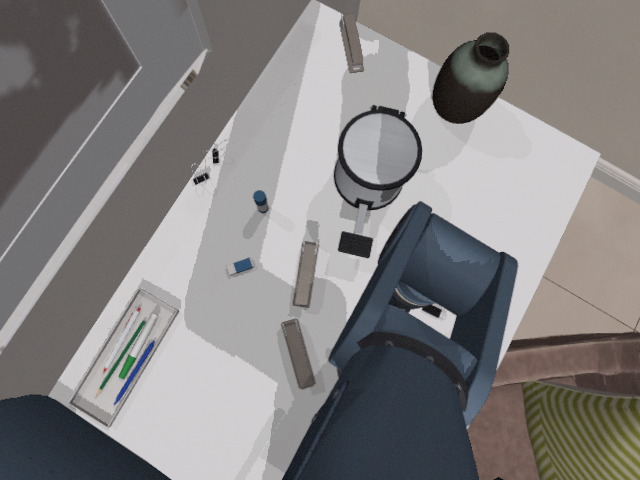

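The lid is shut and the lever is up. The stapler is upright beside the paddle at about (305,273) in the top view, and glue stick (261,202) and eraser (241,267) are where they started. The sharpener and memory stick are unmoved in the scene view. The gripper is clear of everything.

```bash
python3 -c "
from station import manip
print(manip.sign_off(), manip.sense()['t'])"
```

```text
the job is handed in; nothing more can be done
the job is handed in; nothing more can be done
```

The job is done and handed in at about 25 s of the 58 s allowed.

- **Stapler:** I pushed it about 6 cm sideways along the desk, away from the lever, without picking it up. It is upright and well clear of the paddle, and the look-alike staplers were not touched.
- **Opening:** I pressed the lever to its stop. The paddle reached about 24 mm by the arm's reading, against 25 mm for fully pressed, and the force rose to about 14 N. The picture showed the lid wide open, and I held it there for over 4 s.
- **Closing:** I eased the lever up over about 5.5 s, with the fingers following the paddle until the lid was shut. Near the top the fingers were moving at about 5 mm/s.
- **Last checks:** The final pictures show the lid shut, the lever up and the gripper clear of everything. The glue stick and eraser are at the same pixels as in the first top view. In the last top view the arm hid the sharpener and partly hid the memory stick. In the scene view both matched their earlier positions. No check disagreed, except that the detector found no stapler in the top view after the push because the arm was covering it, so I judged its place from the wrist and later pictures.

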